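Snap the storage-box lid down all round

TASK

The white lid is only standing loose on the glass storage box. Starting at the corner with the pull tab, run your fingertips clockwise (seen from above) along the border of the lid, all the way round and back to that corner, pressing gently, until it has snapped down flush on the glass on every side. Do not pick up or pull the lid or the box, do not shove the box along the worktop, and leave everything else standing as it is.

Things in the scene. Friction and masses are not known exactly. Their poses are not given: they have to be found in the camera images.
- storage_box: Clear glass storage dish with biscuits in it, 164 long (its y axis) x 114 wide (its x axis) x 58 mm high, about 1 kg, standing loose on four non-slip silicone feet; origin at the centre of its underside, z up. Its flat upper rim is 58 mm above its origin and has a small snap bead all round outside, just below it.
- lid: White plastic press-down lid, 183 (y) x 133 mm (x), of slippery plastic, flat on top, with a border 18 mm wide marked off by a shallow moulded line; eight sprung tongues in its skirt (each long side: middle and 58 mm either side; each short side: middle); a flat pull tab sticks out about 30 mm at its +x +y corner. Origin at its centre, 5 mm below the border's upper face; axes along the box's.
- rim_tab (a point): Point on the upper face of the lid's border at the pull-tab corner, 11 mm in from both edges. Upper face about 70 mm above the worktop at the start (level, on the tongues); 63 mm all round once home. A place snaps down under about 5 to 20 N and stays down, while the far side still stands up.
- rim_1 (a point): Point on the upper face of the lid's border, 11 mm in from the edge, at the middle of the next (long) edge; clockwise from above the points run rim_tab, rim_1, ... rim_7 and back to rim_tab.
- rim_2 (a point): Point on the upper face of the lid's border, 11 mm in from the edge, at the second corner; clockwise from above the points run rim_tab, rim_1, ... rim_7 and back to rim_tab.
- rim_3 (a point): Point on the upper face of the lid's border, 11 mm in from the edge, at the middle of the next (short) edge; clockwise from above the points run rim_tab, rim_1, ... rim_7 and back to rim_tab.
- rim_4 (a point): Point on the upper face of the lid's border, 11 mm in from the edge, at the corner opposite the pull tab; clockwise from above the points run rim_tab, rim_1, ... rim_7 and back to rim_tab.
- rim_5 (a point): Point on the upper face of the lid's border, 11 mm in from the edge, at the middle of the other long edge; clockwise from above the points run rim_tab, rim_1, ... rim_7 and back to rim_tab.
- rim_6 (a point): Point on the upper face of the lid's border, 11 mm in from the edge, at the last corner; clockwise from above the points run rim_tab, rim_1, ... rim_7 and back to rim_tab.
- rim_7 (a point): Point on the upper face of the lid's border, 11 mm in from the edge, at the middle of the last (short) edge; clockwise from above the points run rim_tab, rim_1, ... rim_7 and back to rim_tab.
- jar: Bystander: spice jar with red cap, 47 x 47 x 97 mm, standing beside the dish, about 28 mm from the lid's edge; origin at the centre of its underside.
- teaspoon: Bystander: teaspoon, 139 x 30 x 10 mm, lying beside a long edge of the lid, about 26 mm from it; origin at the centre of its underside.
- tuna_tin: Bystander: flat tin, 87 x 86 x 40 mm, left of the work; origin at the centre of its underside.
- trivet: Bystander: round pot stand, diameter 160, 12 mm thick, right of the work; origin at the centre of its underside.
- cup: Bystander: wide cup, 90 x 114 x 60 mm, standing on the pot stand; origin at the centre of its underside.
Mind the look-alikes: they are no part of the job. Leave any purple look-alike of the storage_box alone.

How it is judged:
On the way, in this order (a step that is already met when the one before it is completed fails the run):
1. the fingertips press on the lid at the corner with the pull tab (horizontal distance between the grasp point and rim_tab below 0.026 m and contact force between the fingers and lid above 0.5 N).
2. the fingertips press on the lid at the middle of the next (long) edge (horizontal distance between the grasp point and rim_1 below 0.026 m and contact force between the fingers and lid above 0.5 N).
3. the fingertips press on the lid at the second corner (horizontal distance between the grasp point and rim_2 below 0.026 m and contact force between the fingers and lid above 0.5 N).
4. the fingertips press on the lid at the middle of the next (short) edge (horizontal distance between the grasp point and rim_3 below 0.026 m and contact force between the fingers and lid above 0.5 N).
5. the fingertips press on the lid at the corner opposite the pull tab (horizontal distance between the grasp point and rim_4 below 0.026 m and contact force between the fingers and lid above 0.5 N).
6. the fingertips press on the lid at the middle of the other long edge (horizontal distance between the grasp point and rim_5 below 0.026 m and contact force between the fingers and lid above 0.5 N).
7. the fingertips press on the lid at the last corner (horizontal distance between the grasp point and rim_6 below 0.026 m and contact force between the fingers and lid above 0.5 N).
8. the fingertips press on the lid at the middle of the last (short) edge (horizontal distance between the grasp point and rim_7 below 0.026 m and contact force between the fingers and lid above 0.5 N).
9. the fingertips are back, pressing at the corner with the pull tab (all of step 1).
At the end, for the whole second after the job is handed in: The lid is down within 1.5 mm of flush at all four corners and the middles of all four edges, and the box stands flat on the worktop, both at rest (z of each of rim_tab, rim_1, rim_2, rim_3, rim_4, rim_5, rim_6, rim_7 in the frame of storage_box below 0.0645 m and angle between storage_box's own z axis and vertical below 0.03 rad and height (world z) of storage_box below 0.005 m and linear speed of each of lid, storage_box below 0.02 m/s); the robot touches nothing.
It fails at once if the lid or the box is lifted (height (world z) of storage_box above 0.012 m or z of any of rim_tab, rim_4 in the frame of storage_box above 0.085 m).
It fails at once if the box is shoved more than 40 mm along the worktop (distance of storage_box from where it was at the start of the episode above 0.04 m).
It fails at once if the lid is pressed harder than 70 N (contact force between the fingers and lid above 70 N).
It fails at once if a bystander is moved more than 30 mm (distance of any of jar, teaspoon, tuna_tin, trivet, cup from where it was at the start of the episode above 0.03 m).
It also fails if it takes over 64 s, if anything falls off the work surface, if the arm or the gripper's body presses on something with over 40 N, if the wrist force passes 120 N, or if a joint passes its speed limit or range.

ROBOT

A 6-joint arm with a two-finger parallel gripper is mounted at the origin on a cart in front of the work surface, level with it; the furniture and walls round the work are solid. World frame = base frame: x ahead of the robot, y to its left, z up, the work surface at z = 0. Lengths are in m, angles in rad, forces in N, time in s.
With the tool pointing down it reaches from about 0.35 to 0.775 m from the base axis. Payload 7.3 kg.
Tool frame: the origin (TCP) lies on the front face of the gripper's body, between the roots of the fingers; the fingertips stand 66 mm ahead of it and the grasp point (between the pads) lies 47 mm ahead of it; z points along the fingers, y is the direction in which the jaws open and shut (so a half turn about z gives the same grasp; the last joint's range is limited). The gripper opens to 92 mm and grips with 3 to 60 N. Pads are 19 mm wide; open, the fingers measure 130 mm over their backs; the gripper's body (75 mm by 190 mm) begins 47 mm behind the grasp point.
Start: joints at [0.965, 0.342, 1.524, -0, 1.275, -0.146], TCP at [0.233, 0.47, 0.292] pointing down, gripper open.
Joint ranges: [-2.53, 2.53], [-0.77, 2.02], [0.04, 2.7], [-1, 4.14], [0.28, 2.66], [-3.11, 3.11]. Speed limits (rad/s): [2.57, 2.57, 3.14, 3.14, 3.14, 3.14].

INTERFACE

Orientations are given as [roll, pitch, yaw] about the fixed x, y, z axes, in that order (R = Rz(yaw) Ry(pitch) Rx(roll)).
In Python, from cell import observe, read_camera, hand_in, search_frame, tip_of gives the robot as it stands. The module is installed in compiled form; this text tells all that it offers.
- The arm moves only by the tool apply_moves, never from a script. Its argument "motion" is a list of rows, each an object with "offset": the shift along the tool's x, y, z in mm, a list of three; "rotation": the turn, a rotation vector about the tool's x, y, z in rad, a list of three. In form: [{"offset": [x, y, z], "rotation": [rx, ry, rz]}, ...]. A call has 1 to 12 rows; each row shifts and turns the pose as measured when the row begins, along the tool's axes as they then stand; what a row does not reach is not made up. A row lasts 1/12 s, in which the tool goes at most 41.7 mm and 7.16 degrees, less where a joint would pass 70% of its speed; a pose out of reach is approached as far as the arm can. A call with a gripper value outside its range is refused whole. "grip" is the closure, from 0 (fully open) to 1 (shut), set as the call begins (left out, the last holds). The fingers move at their own pace and stop on an object; "grip_force" is the grip in N (left out, the last holds). Time passes only in rows, so rows that do not move let the fingers close. It gives the time, the measured TCP pose, the force and the opening at its end, in the units of the state.
- observe(): the state, without advancing time (a new reading comes with each control period).
- read_camera(name): name is "scene" or "side" or "wrist"; returns a dict with "img" (400x640x3 uint8, red, green, blue), "camera_matrix" (3x3 intrinsics, pixels), "R" (3x3) and "t" (3): a world point X has camera coordinates R X + t; the wrist camera has in their place "tool_from_camera" (4x4, takes a point from camera to tool coordinates, whose origin is the TCP and whose axes are the flange's). Camera axes: x right, y down, z forward; pixel columns grow to the right and rows downward; lengths in m; the calibration is good to about 2 mm. A picture is of the moment at which its call begins: read the wrist's pose just before it. There is no depth.
- hand_in(): hands the job in, once; it reports no verdict.
Trained networks look in a picture, given as the dict that the camera call returned (one of the last four; its "shot" number tells which), for a name from the list of things; names that differ only in an ending like _2 or _b are one class to them, and where a whole thing is asked for, a point or a joint stands for the part that bears it (a point fixed in the world has none). Each returns a list of dicts, best first, with "score" (0 to 1); they miss things now and then, are a little off and sometimes report something else, mostly with a low value. They report only what shows in the picture. A call takes as long as a camera call. They do not tell look-alikes from the thing itself.
- search_frame(query, picture): "location" ([x, y, z] in m, in world coordinates, good to about 4 mm: the middle of the surface that is visible of it).
- tip_of(query, picture): "location" ([x, y, z] in m, in world coordinates, good to about 4 mm: a listed point, or the origin of a listed thing).
The state is a dict: "time": time; "qpos": joint angles; "qvel": joint speeds; "joint_efforts": joint torques, N m; "tool_pos": TCP position; "tool_rot": TCP orientation; "contact_force": force on the tool from outside, world axes, zero at the start; "torque": the same for the moment, N m; "opening": finger opening in m.
Only numpy, scipy, OpenCV 4.12 (cv2) and the standard library are available. Lean on these libraries where they do the work, as an engineer would, in place of code of your own. Each camera call takes 0.05 s, during which the arm holds its last target.

## Working session

There is one attempt and no reset: what is moved stays moved. The work goes in short steps, Python scripts to look and compute and a tool call to move; the robot and the scene stay as the last step left them, time stands still between calls to the robot, and variables do not carry over. Pictures are saved under pics/ and viewed, and the job is handed in when it is done.

Besides the shell and the picture viewer there is one more tool, called as name([rows], argument=value, ...), one row to a line, values as JSON. apply_moves: Moves the arm, as the interface text tells. Its arguments: {"type":"object","properties":{"motion":{"type":"array"},"grip":{"type":"number"},"grip_force":{"type":"number"}},"required":["motion"]}

```bash
mkdir -p pics; ls; python3 - <<'E'
from cell import *
import cv2
print(observe())
for n in ["scene","side"]:
    p=read_camera(n); cv2.imwrite(f"pics/{n}0.png",p["img"][:,:,::-1])
    for q in ["lid","storage_box","rim_tab","rim_1","rim_2","rim_3","rim_4","rim_5","rim_6","rim_7","jar","teaspoon","tuna_tin","cup"]:
        print(n,q,[(r["location"],round(r["score"],2)) for r in tip_of(q,p)][:3])
E
```

```text
pics
{'time': 0.0, 'qpos': array([ 9.65001339e-01,  3.42715465e-01,  1.52502504e+00,  2.58560094e-05,
        1.27539273e+00, -1.45985303e-01]), 'qvel': array([ 0.00083197, -0.00074126, -0.0013329 , -0.00247148, -0.00067655,
       -0.00039441]), 'joint_efforts': array([ 1.10000976e-03, -4.31248963e+01, -2.44220209e+01,  7.19032134e-02,
        5.61976992e-02, -1.76729714e-04]), 'tool_pos': array([0.23277301, 0.47023149, 0.29154585]), 'tool_rot': array([-3.14007206e+00, -2.48564341e-04,  2.68177523e+00]), 'contact_force': array([ 6.12363528e-04, -6.18118928e-01,  1.51160744e-01]), 'torque': array([ 0.00506282, -0.00738373,  0.02384906]), 'opening': 0.09189464522798042}
scene lid [([0.52, 0.278, 0.0638], 0.97), ([0.4343, 0.3502, -0.0028], 0.45), ([0.5011, 0.3752, 0.0697], 0.44)]
scene storage_box [([0.4609, 0.0221, 0.002], 0.83), ([0.5553, 0.3479, 0.0716], 0.69), ([0.5191, 0.2778, 0.0013], 0.54)]
scene rim_tab [([0.439, 0.2264, 0.0659], 0.57), ([0.6283, 0.2188, -0.0014], 0.4)]
scene rim_1 [([0.489, 0.2034, 0.0696], 0.93), ([0.5716, 0.2576, 0.0692], 0.89), ([0.5028, 0.3746, 0.0667], 0.
[... 1407 characters left out ...]
, 0.3275, 0.0678], 0.88)]
side rim_4 [([0.4834, 0.2049, 0.0712], 0.97), ([0.5691, 0.2527, 0.0675], 0.89), ([0.6088, 0.3275, 0.0678], 0.88)]
side rim_5 [([0.4834, 0.2049, 0.0712], 0.97), ([0.5691, 0.2527, 0.0675], 0.89), ([0.6088, 0.3275, 0.0678], 0.88)]
side rim_6 [([0.4834, 0.2049, 0.0712], 0.97), ([0.5691, 0.2527, 0.0675], 0.89), ([0.6088, 0.3275, 0.0678], 0.88)]
side rim_7 [([0.4834, 0.2049, 0.0712], 0.97), ([0.5691, 0.2527, 0.0675], 0.89), ([0.6088, 0.3275, 0.0678], 0.88)]
side jar [([0.6328, 0.2227, 0.0029], 0.69)]
side teaspoon [([0.4342, 0.3496, 0.0041], 0.6)]
side tuna_tin [([0.4056, 0.531, 0.0019], 0.57)]
side cup [([0.4349, 0.3539, 0.0029], 0.71), ([0.4468, -0.3094, 0.0142], 0.48)]
```

View pics/scene0.png

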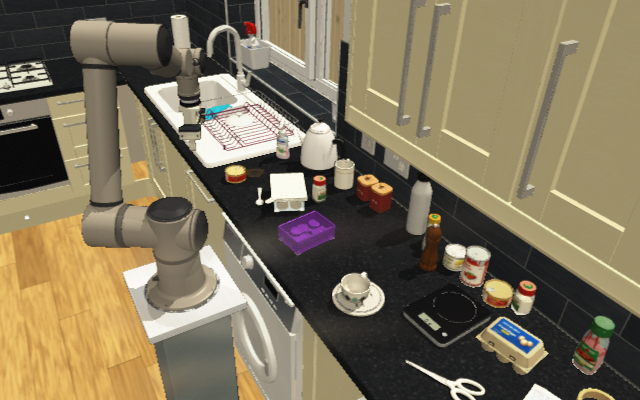

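View pics/side0.png

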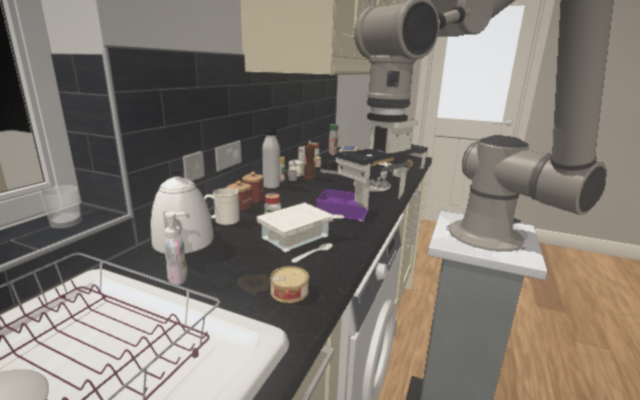

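The side and scene views agree: the lid is at about (0.52, 0.278), yaw about 2.715 rad, with the tab corner towards the robot. I'll close the gripper and move above it for a wrist look.

apply_moves([
  {"offset":[-25,-4,0],"rotation":[0,0,0]},
  {"offset":[-25,-4,0],"rotation":[0,0,0]},
  {"offset":[-25,-4,0],"rotation":[0,0,0]},
  {"offset":[-25,-4,0],"rotation":[0,0,0]},
  {"offset":[-25,-4,0],"rotation":[0,0,0]},
  {"offset":[-25,-4,0],"rotation":[0,0,0]},
  {"offset":[-25,-4,0],"rotation":[0,0,0]},
  {"offset":[-25,-4,0],"rotation":[0,0,0]},
  {"offset":[-25,-4,0],"rotation":[0,0,0]},
  {"offset":[-25,-4,0],"rotation":[0,0,0]},
  {"offset":[0,0,0],"rotation":[0,0,0]},
], grip=1, grip_force=20)

```text
time: 2.42
tool_pos: [0.4476, 0.3183, 0.2921]
tool_rot: [3.14, 0.0, 2.688]
contact_force: [-0.3, 0.2, -0.6]
opening: 0.0229
```

```bash
cat > h.py <<'E'
from cell import *
import numpy as np, cv2
from scipy.spatial.transform import Rotation as Ro
def wristcam():
    s=observe(); p=read_camera("wrist")
    T=np.eye(4); T[:3,:3]=Ro.from_euler("xyz",s["tool_rot"]).as_matrix(); T[:3,3]=s["tool_pos"]
    M=T@p["tool_from_camera"]; return s,p,M
def px(M,K,P):
    c=np.linalg.inv(M)@np.r_[P,1]; u=K@c[:3]; return u[:2]/u[2]
def ray(M,K,uv,z):
    d=M[:3,:3]@np.linalg.solve(K,np.r_[uv,1]); o=M[:3,3]; return o+d*(z-o[2])/d[2]
E
python3 - <<'E'
from h import *
s,p,M=wristcam(); print(s["tool_pos"],s["tool_rot"],s["opening"],s["contact_force"],M[:3,3])
cv2.imwrite("pics/w1.png",p["img"][:,:,::-1])
for q in ["lid","rim_tab","rim_1"]:
    print(q,[(r["location"],round(r["score"],2)) for r in tip_of(q,p)])
E
```

```text
[0.44755834 0.31834069 0.29213803] [3.13982790e+00 4.83716565e-04 2.68750501e+00] 0.022875468632305766 [-0.27488889  0.22127315 -0.64849641] [0.3783388  0.35096396 0.384974  ]
lid [([0.5198, 0.2787, 0.0675], 0.82), ([0.47, 0.3013, 0.071], 0.66)]
rim_tab [([0.4351, 0.2288, 0.067], 0.79)]
rim_1 [([0.5692, 0.2572, 0.0729], 0.97), ([0.4677, 0.3027, 0.0684], 0.72), ([0.5549, 0.3493, 0.0691], 0.58), ([0.4998, 0.3749, 0.07], 0.56), ([0.5211, 0.2815, 0.0675], 0.21)]
```

View pics/w1.png

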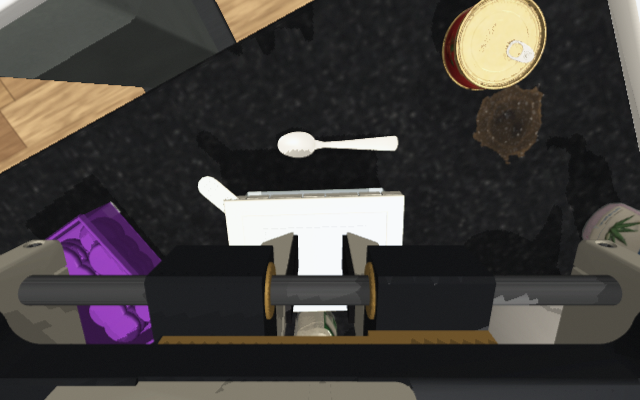

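The wrist view shows the lid at columns 225–404 with its tab at (210,190) and the spoon at (280–398,143), matching the fitted pose: centre (0.520, 0.278), yaw 2.725. Next I'll align and go above the tab corner.

apply_moves([
  {"offset":[-7,-22,0],"rotation":[0,0,-0.037]},
  {"offset":[-7,-22,0],"rotation":[0,0,0]},
  {"offset":[-7,-22,0],"rotation":[0,0,0]},
  {"offset":[-6,-22,10],"rotation":[0,0,0]},
  {"offset":[0,0,30],"rotation":[0,0,0]},
  {"offset":[0,0,30],"rotation":[0,0,0]},
  {"offset":[0,0,30],"rotation":[0,0,0]},
  {"offset":[0,0,25],"rotation":[0,0,0]},
  {"offset":[0,0,0],"rotation":[0,0,0]},
])

```text
time: 3.37
tool_pos: [0.4248, 0.2359, 0.1669]
tool_rot: [3.131, 0.004, 2.747]
contact_force: [-1.3, -0.1, -0.1]
opening: 0.0009
```

apply_moves([
  {"offset":[-8,-2,6],"rotation":[0,0,0.01]},
  {"offset":[-7,-2,8],"rotation":[0,0,0.01]},
  {"offset":[0,0,8],"rotation":[0,0,0]},
  {"offset":[0,0,0],"rotation":[0,0,0]},
])

```text
time: 3.7
tool_pos: [0.4386, 0.2283, 0.1464]
tool_rot: [3.128, 0.006, 2.729]
contact_force: [-0.1, -0.4, -0.3]
opening: 0.0005
```

```bash
python3 - <<'E'
from h import *
s=observe(); print(s)
for n in ["scene","side"]:
    p=read_camera(n)
    if n=="side":
        c=p["img"][180:260,220:380]; cv2.imwrite("pics/s2.png",cv2.resize(c,None,fx=5,fy=5)[:,:,::-1])
E
```

```text
{'time': 3.7, 'qpos': array([ 0.3220134 ,  0.45566596,  1.80897264,  0.00735354,  0.86337511,
       -0.84117973]), 'qvel': array([-0.00819453, -0.02221185, -0.04061769, -0.0038922 ,  0.02092806,
       -0.00075814]), 'joint_efforts': array([-7.14322343e-02, -4.28637135e+01, -1.88393408e+01,  3.38160654e-02,
       -3.23761432e-01, -6.75923438e-03]), 'tool_pos': array([0.43856583, 0.22834459, 0.1463962 ]), 'tool_rot': array([3.12833563, 0.0063434 , 2.72920645]), 'contact_force': array([-0.11214712, -0.44753577, -0.27735132]), 'torque': array([ 0.02423699,  0.02247128, -0.03152207]), 'opening': 0.0004781494860291124}
```

View pics/s2.png

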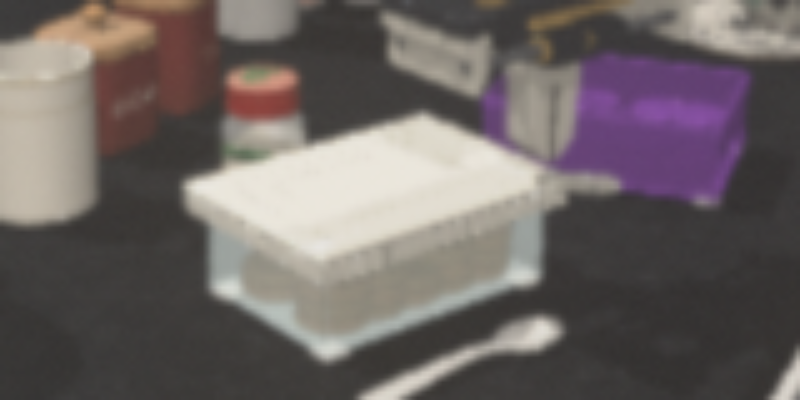

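The closed fingertips (crop about (545,150)) hover over the tab corner. Next I'll press down in small steps.

apply_moves([
  {"offset":[0,0,5],"rotation":[0,0,0]},
  {"offset":[0,0,5],"rotation":[0,0,0]},
  {"offset":[0,0,3],"rotation":[0,0,0]},
  {"offset":[0,0,2],"rotation":[0,0,0]},
])

```text
time: 4.13
tool_pos: [0.4402, 0.2291, 0.1336]
tool_rot: [3.124, 0.011, 2.729]
contact_force: [-1.9, -1.5, 5.2]
opening: 0.0006
```

apply_moves([
  {"offset":[0,0,2],"rotation":[0,0,0]},
  {"offset":[0,0,2],"rotation":[0,0,0]},
])

```text
time: 4.3
tool_pos: [0.4399, 0.2291, 0.1295]
tool_rot: [3.125, 0.01, 2.73]
contact_force: [-1.3, -0.7, 2.0]
opening: 0.0006
```

apply_moves([
  {"offset":[0,0,2],"rotation":[0,0,0]},
])

```text
time: 4.38
tool_pos: [0.4401, 0.2291, 0.1283]
tool_rot: [3.124, 0.011, 2.73]
contact_force: [-7.8, -4.9, 32.2]
opening: 0.0007
```

apply_moves([
  {"offset":[0,0,2],"rotation":[0,0,0]},
])

```text
time: 4.47
tool_pos: [0.4401, 0.2291, 0.1281]
tool_rot: [3.124, 0.012, 2.73]
contact_force: [-11.9, -4.1, 36.8]
opening: 0.0005
```

Tab corner snapped home: TCP 0.128, stiff. Next I'll slide with light pressure toward rim_1, correcting the small tilt.

apply_moves([
  {"offset":[0,7,0.3],"rotation":[0.005,0.004,0]},
  {"offset":[0,8,0.3],"rotation":[0.005,0.004,0]},
  {"offset":[0,8,0.4],"rotation":[0.005,0.004,0]},
  {"offset":[0,8,0.5],"rotation":[0,0,0]},
])

```text
time: 4.8
tool_pos: [0.4531, 0.257, 0.1297]
tool_rot: [3.14, 0.002, 2.73]
contact_force: [-3.4, -5.3, 12.9]
opening: 0.0008
```

apply_moves([
  {"offset":[0,8,0.6],"rotation":[0,0,0]},
  {"offset":[0,8,0.6],"rotation":[0,0,0]},
  {"offset":[0,8,0.6],"rotation":[0,0,0]},
  {"offset":[0,8,0.6],"rotation":[0,0,0]},
])

```text
time: 5.13
tool_pos: [0.4675, 0.2881, 0.129]
tool_rot: [-3.141, 0.004, 2.731]
contact_force: [-2.7, -4.2, 12.8]
opening: 0.0005
```

apply_moves([
  {"offset":[0,8,0.6],"rotation":[0,0,0]},
  {"offset":[0,6,0.6],"rotation":[0,0,0]},
])

```text
time: 5.3
tool_pos: [0.4739, 0.302, 0.1291]
tool_rot: [-3.14, 0.005, 2.732]
contact_force: [-3.1, -4.1, 11.7]
opening: 0.0004
```

apply_moves([
  {"offset":[1,0,1.4],"rotation":[0,0,0]},
  {"offset":[1,0,1.4],"rotation":[0,0,0]},
])

```text
time: 5.47
tool_pos: [0.4744, 0.3039, 0.1289]
tool_rot: [-3.141, 0.01, 2.734]
contact_force: [-3.2, -7.1, 18.6]
opening: 0.0003
```

apply_moves([
  {"offset":[0.5,8,0.6],"rotation":[0,0,0]},
  {"offset":[0.5,8,0.6],"rotation":[0,0,0]},
  {"offset":[0.5,8,0.6],"rotation":[0,0,0]},
  {"offset":[0.5,8,0.6],"rotation":[0,0,0]},
  {"offset":[0.5,8,0.6],"rotation":[0,0,0]},
])

```text
time: 5.88
tool_pos: [0.49, 0.343, 0.1289]
tool_rot: [-3.14, 0.013, 2.734]
contact_force: [-2.2, -3.0, 9.7]
opening: 0.0003
```

apply_moves([
  {"offset":[0.5,8,0.6],"rotation":[0,0.004,0.003]},
  {"offset":[0.5,8,0.6],"rotation":[0,0.004,0.003]},
  {"offset":[0.5,8,0.6],"rotation":[0,0.004,0]},
  {"offset":[0.5,7,0.6],"rotation":[0,0,0]},
])

```text
time: 6.22
tool_pos: [0.5023, 0.3747, 0.1288]
tool_rot: [-3.14, 0.004, 2.729]
contact_force: [-1.0, -3.2, 8.5]
opening: 0.0006
```

apply_moves([
  {"offset":[0,0,1.2],"rotation":[0,0,0]},
  {"offset":[0,0,1.4],"rotation":[0,0,0]},
])

```text
time: 6.38
tool_pos: [0.5033, 0.3767, 0.1284]
tool_rot: [-3.141, 0.006, 2.731]
contact_force: [-5.1, -6.6, 18.4]
opening: 0.0006
```

```bash
python3 - <<'E'
from h import *
for n in ["scene","side"]:
    p=read_camera(n)
    for q in ["lid","storage_box","rim_1","rim_tab"]:
        print(n,q,[(r["location"],round(r["score"],2)) for r in tip_of(q,p)])
    if n=="side":
        c=p["img"][180:260,220:380]; cv2.imwrite("pics/s3.png",cv2.resize(c,None,fx=5,fy=5,interpolation=2)[:,:,::-1])
E
```

```text
scene lid [([0.5195, 0.277, 0.0602], 0.59), ([0.6275, 0.2226, -0.0016], 0.5)]
scene storage_box [([0.4587, 0.0195, 0.0041], 0.95), ([0.5202, 0.2804, 0.0036], 0.68), ([0.5021, 0.3736, 0.0625], 0.48)]
scene rim_1 [([0.4918, 0.2042, 0.0677], 0.9), ([0.4711, 0.2994, 0.0652], 0.85), ([0.5711, 0.2577, 0.0681], 0.83), ([0.5557, 0.3505, 0.0668], 0.67), ([0.6077, 0.3322, 0.0703], 0.67), ([0.539, 0.1816, 0.0719], 0.65), ([0.5027, 0.3758, 0.0637], 0.56), ([0.4344, 0.3487, -0.0038], 0.33)]
scene rim_tab [([0.4412, 0.227, 0.0597], 0.65), ([0.4872, 0.2037, 0.067], 0.25)]
side lid [([0.5212, 0.2764, 0.0658], 0.92), ([0.4063, 0.5322, 0.0006], 0.73)]
side storage_box [([0.4608, 0.0247, -0.0005], 0.83), ([0.5192, 0.279, 0.0004], 0.73)]
side rim_1 [([0.6078, 0.3283, 0.0661], 0.97), ([0.4688, 0.2977, 0.0653], 0.95), ([0.4989, 0.3747, 0.0627], 0.82), ([0.4882, 0.2066, 0.067], 0.81), ([0.5384, 0.1818, 0.0665], 0.74), ([0.5713, 0.2515, 0.066], 0.64), ([0.5581, 0.3495, 0.0653], 0.6)]
side rim_tab [([0.4352, 0.2256, 0.0634], 0.7)]
```

View pics/s3.png

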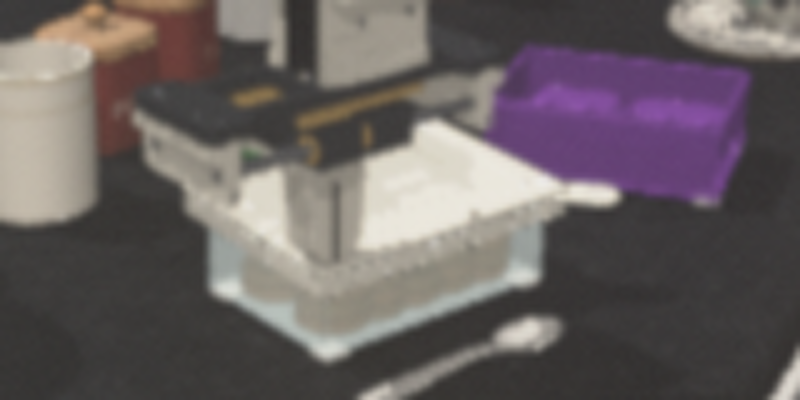

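Second corner is pressed (fingers at crop (325,250)); the long near edge is down and nothing has shifted. Next: along the short edge.

apply_moves([
  {"offset":[-8,-0.5,0.5],"rotation":[0,0,0]},
  {"offset":[-8,-0.5,0.6],"rotation":[0,0,0]},
  {"offset":[-8,-0.5,0.6],"rotation":[0,0,0]},
  {"offset":[-8,-0.5,0.6],"rotation":[0,0,0]},
])

```text
time: 7.22
tool_pos: [0.5298, 0.3677, 0.1299]
tool_rot: [3.136, 0.002, 2.733]
contact_force: [-6.1, 1.7, 9.7]
opening: 0.0003
```

apply_moves([
  {"offset":[-8,-0.5,0.7],"rotation":[0,0,0]},
  {"offset":[-8,-0.5,0.7],"rotation":[0,0,0]},
  {"offset":[-6,0,0.7],"rotation":[0,0,0]},
])

```text
time: 7.47
tool_pos: [0.5489, 0.3622, 0.1306]
tool_rot: [3.132, -0.002, 2.735]
contact_force: [-6.1, 0.6, 10.0]
opening: 0.0002
```

apply_moves([
  {"offset":[-5,-5,0.6],"rotation":[0.004,0,0]},
  {"offset":[-5,-5,0.6],"rotation":[0.004,0,0.005]},
  {"offset":[0,0,1.5],"rotation":[0,0,0]},
])

```text
time: 7.72
tool_pos: [0.5561, 0.353, 0.1307]
tool_rot: [3.132, 0.0, 2.731]
contact_force: [-2.1, -4.3, 11.0]
opening: 0.0003
```

apply_moves([
  {"offset":[0,0,1.8],"rotation":[0,0,0]},
])

```text
time: 7.8
tool_pos: [0.5566, 0.3535, 0.1294]
tool_rot: [3.131, 0.001, 2.731]
contact_force: [-0.4, 0.8, 0.7]
opening: 0.0004
```

Snapped at rim_3. I'll firm it up, then go on to rim_4.

apply_moves([
  {"offset":[0,0,1.5],"rotation":[0,0,0]},
])

```text
time: 7.88
tool_pos: [0.5568, 0.3537, 0.1286]
tool_rot: [3.131, 0.002, 2.731]
contact_force: [-6.0, -5.8, 16.4]
opening: 0.0004
```

apply_moves([
  {"offset":[-8,-1.5,0.6],"rotation":[0.003,0,0]},
  {"offset":[-8,-1.5,0.6],"rotation":[0.003,0,0]},
  {"offset":[-8,-1.5,0.6],"rotation":[0.003,0,0]},
  {"offset":[-8,-1.5,0.6],"rotation":[0,0,0]},
])

```text
time: 8.22
tool_pos: [0.5822, 0.341, 0.1287]
tool_rot: [3.136, -0.002, 2.734]
contact_force: [-4.9, 2.1, 9.5]
opening: 0.0004
```

apply_moves([
  {"offset":[-8,-1.5,0.7],"rotation":[0.003,0,0]},
  {"offset":[-8,-1.5,0.7],"rotation":[0,0,0.004]},
  {"offset":[-8,-1.5,0.7],"rotation":[0,0,0.004]},
])

```text
time: 8.47
tool_pos: [0.6021, 0.3314, 0.1287]
tool_rot: [3.134, -0.005, 2.728]
contact_force: [-3.4, 1.0, 9.1]
opening: 0.0004
```

apply_moves([
  {"offset":[0,0,1.4],"rotation":[0,0,0]},
  {"offset":[0,0,1.6],"rotation":[0,0,0]},
])

```text
time: 8.63
tool_pos: [0.6034, 0.3311, 0.1286]
tool_rot: [3.134, -0.003, 2.727]
contact_force: [-9.0, -3.8, 18.4]
opening: 0.0005
```

apply_moves([
  {"offset":[0,-8,0.6],"rotation":[0.003,0,0]},
  {"offset":[0,-8,0.6],"rotation":[0.003,0,0]},
  {"offset":[0,-8,0.6],"rotation":[0,0,0]},
  {"offset":[0,-8,0.6],"rotation":[0,0,0]},
  {"offset":[0,-8,0.6],"rotation":[0,0,0]},
])

```text
time: 9.05
tool_pos: [0.5917, 0.3008, 0.1288]
tool_rot: [3.124, 0.006, 2.729]
contact_force: [1.6, 1.6, 5.7]
opening: 0.0003
```

apply_moves([
  {"offset":[0,-8,0.7],"rotation":[0,0,0]},
  {"offset":[0,-8,0.7],"rotation":[0,0,0]},
  {"offset":[0,-8,0.7],"rotation":[0,0,0]},
])

```text
time: 9.3
tool_pos: [0.5852, 0.2824, 0.1288]
tool_rot: [3.113, 0.014, 2.73]
contact_force: [0.6, 2.8, 6.5]
opening: 0.0004
```

apply_moves([
  {"offset":[0.5,-7,0.7],"rotation":[0.014,0.007,0]},
  {"offset":[0.5,-7,0.7],"rotation":[0.014,0.007,0]},
  {"offset":[0.5,-8,0.7],"rotation":[0.012,0.005,0]},
  {"offset":[0.5,-8,0.8],"rotation":[0.01,0.005,0]},
])

```text
time: 9.63
tool_pos: [0.5757, 0.2598, 0.1288]
tool_rot: [-3.133, -0.001, 2.731]
contact_force: [1.2, 3.3, 7.3]
opening: 0.0003
```

apply_moves([
  {"offset":[0,0,1.4],"rotation":[0.005,0,0]},
  {"offset":[0,0,1.6],"rotation":[0.005,0,0]},
])

```text
time: 9.8
tool_pos: [0.5758, 0.2598, 0.1286]
tool_rot: [-3.123, -0.001, 2.731]
contact_force: [-5.8, -0.7, 17.6]
opening: 0.0006
```

apply_moves([
  {"offset":[0.3,-9,0.6],"rotation":[0,0,0]},
  {"offset":[0.3,-9,0.6],"rotation":[0,0,0]},
  {"offset":[0.3,-9,0.6],"rotation":[0,0,0]},
  {"offset":[0.3,-9,0.7],"rotation":[0,0,0]},
  {"offset":[0.3,-9,0.7],"rotation":[0,0,0]},
])

```text
time: 10.22
tool_pos: [0.5604, 0.2234, 0.1288]
tool_rot: [-3.136, 0.009, 2.733]
contact_force: [1.6, 2.8, 8.2]
opening: 0.0003
```

apply_moves([
  {"offset":[0.5,-9,0.7],"rotation":[0.003,0.002,0.002]},
  {"offset":[0.5,-9,0.7],"rotation":[0.003,0.002,0.002]},
  {"offset":[0.5,-9,0.7],"rotation":[0.003,0.002,0]},
])

```text
time: 10.47
tool_pos: [0.5507, 0.2003, 0.1287]
tool_rot: [-3.136, 0.01, 2.729]
contact_force: [0.6, 1.9, 7.1]
opening: 0.0004
```

apply_moves([
  {"offset":[1.5,-9,0.7],"rotation":[0,0.003,0]},
  {"offset":[1.5,-9,0.7],"rotation":[0,0.003,0]},
  {"offset":[1,-6,0.7],"rotation":[0,0.003,0]},
])

```text
time: 10.72
tool_pos: [0.5403, 0.1807, 0.1287]
tool_rot: [3.139, 0.009, 2.728]
contact_force: [1.3, 3.4, 7.2]
opening: 0.0004
```

apply_moves([
  {"offset":[0,0,1.4],"rotation":[0,0,0]},
  {"offset":[0,0,1.6],"rotation":[0,0,0]},
])

```text
time: 10.88
tool_pos: [0.5402, 0.18, 0.1285]
tool_rot: [3.138, 0.009, 2.727]
contact_force: [-7.3, -0.4, 22.1]
opening: 0.0004
```

apply_moves([
  {"offset":[8,0.3,0.6],"rotation":[0,0.003,0]},
  {"offset":[8,0.3,0.6],"rotation":[0,0.003,0]},
  {"offset":[8,0.3,0.6],"rotation":[0,0,0]},
  {"offset":[8,0.3,0.6],"rotation":[0,0,0]},
])

```text
time: 11.22
tool_pos: [0.5166, 0.1931, 0.1288]
tool_rot: [3.131, 0.017, 2.725]
contact_force: [1.6, -1.2, 7.0]
opening: 0.0005
```

apply_moves([
  {"offset":[8,0.3,0.7],"rotation":[0,0,0]},
  {"offset":[8,0.3,0.7],"rotation":[0,0,0]},
])

```text
time: 11.38
tool_pos: [0.5054, 0.2, 0.1288]
tool_rot: [3.126, 0.026, 2.725]
contact_force: [3.7, -2.2, 8.2]
opening: 0.0006
```

apply_moves([
  {"offset":[8,-1,0.7],"rotation":[0.007,0.012,0]},
  {"offset":[8,-1,0.7],"rotation":[0.007,0.012,0]},
  {"offset":[4,-1,0.8],"rotation":[0.005,0.008,0]},
])

```text
time: 11.63
tool_pos: [0.4901, 0.2062, 0.1287]
tool_rot: [3.137, 0.006, 2.725]
contact_force: [3.9, -0.6, 7.0]
opening: 0.0005
```

apply_moves([
  {"offset":[0,0,1.4],"rotation":[0,0,0]},
  {"offset":[0,0,1.6],"rotation":[0,0,0]},
])

```text
time: 11.8
tool_pos: [0.4899, 0.2062, 0.1285]
tool_rot: [3.137, 0.007, 2.726]
contact_force: [-7.6, -3.1, 25.9]
opening: 0.0007
```

apply_moves([
  {"offset":[8,-0.5,0.6],"rotation":[0,0.005,0]},
  {"offset":[8,-0.5,0.6],"rotation":[0,0.005,0]},
  {"offset":[8,-0.5,0.6],"rotation":[0,0.005,0]},
  {"offset":[8,-0.5,0.6],"rotation":[0.003,0.005,0]},
  {"offset":[8,-0.5,0.6],"rotation":[0.003,0.005,0]},
])

```text
time: 12.22
tool_pos: [0.4586, 0.2202, 0.1287]
tool_rot: [3.133, -0.003, 2.725]
contact_force: [2.5, -0.7, 6.4]
opening: 0.0007
```

apply_moves([
  {"offset":[8,-0.5,0.7],"rotation":[0.003,0.005,0]},
  {"offset":[8,-0.5,0.7],"rotation":[0.003,0.005,0]},
  {"offset":[4,0,0.7],"rotation":[0,0,0]},
])

```text
time: 12.47
tool_pos: [0.4439, 0.228, 0.1287]
tool_rot: [3.132, -0.002, 2.726]
contact_force: [3.1, -2.9, 7.5]
opening: 0.0004
```

apply_moves([
  {"offset":[0,0,1.4],"rotation":[0,0,0]},
  {"offset":[0,0,1.6],"rotation":[0,0,0]},
])

```text
time: 12.63
tool_pos: [0.4437, 0.2282, 0.1284]
tool_rot: [3.131, -0.0, 2.727]
contact_force: [-7.1, -4.4, 28.7]
opening: 0.0005
```

The full circuit is done, and every point sat stiff at TCP 0.1285 (tip about 62.5 mm). Next I'll lift straight off and inspect.

apply_moves([
  {"offset":[0,0,-10],"rotation":[0,0,0]},
  {"offset":[0,0,-25],"rotation":[0,0,0]},
  {"offset":[0,0,-30],"rotation":[0,0,0]},
  {"offset":[10,-20,-30],"rotation":[0,0,0]},
  {"offset":[10,-25,-30],"rotation":[0,0,0]},
  {"offset":[10,-25,-20],"rotation":[0,0,0]},
  {"offset":[10,-25,0],"rotation":[0,0,0]},
  {"offset":[0,0,0],"rotation":[0,0,0]},
  {"offset":[0,0,0],"rotation":[0,0,0]},
])

```text
time: 13.38
tool_pos: [0.3644, 0.1533, 0.2743]
tool_rot: [3.137, -0.006, 2.728]
contact_force: [0.1, -0.1, 0.0]
opening: 0.0008
```

```bash
python3 - <<'E'
from h import *
ims=[]
for n in ["scene","side"]:
    p=read_camera(n)
    for q in ["lid","storage_box","rim_1","rim_tab","jar","teaspoon","tuna_tin","cup"]:
        print(n,q,[(r["location"],round(r["score"],2)) for r in tip_of(q,p)])
    c=p["img"][180:260,220:380] if n=="side" else p["img"][160:220,230:350]
    ims.append(cv2.resize(c,(720,360 if n=="side" else 300),interpolation=2))
cv2.imwrite("pics/f.png",np.vstack(ims)[:600,:,::-1]) if 0 else [cv2.imwrite(f"pics/f{i}.png",m[:,:,::-1]) for i,m in enumerate(ims)]
E
```

```text
scene lid [([0.5201, 0.2802, 0.0568], 0.98)]
scene storage_box [([0.5211, 0.2793, -0.0001], 0.8), ([0.4597, 0.0203, 0.0009], 0.59), ([0.6067, 0.3309, 0.0657], 0.31)]
scene rim_1 [([0.5377, 0.1852, 0.0621], 0.92), ([0.5574, 0.3514, 0.0621], 0.87), ([0.6051, 0.3256, 0.0652], 0.87), ([0.4885, 0.2043, 0.062], 0.87), ([0.505, 0.3762, 0.064], 0.76), ([0.472, 0.2996, 0.0654], 0.73), ([0.5757, 0.2581, 0.063], 0.57)]
scene rim_tab [([0.4404, 0.2306, 0.0616], 0.8)]
scene jar [([0.6281, 0.2232, -0.002], 0.7)]
scene teaspoon [([0.4355, 0.3491, -0.0036], 0.59)]
scene tuna_tin [([0.4039, 0.5332, 0.0013], 0.75)]
scene cup [([0.4473, -0.3122, 0.0086], 0.67)]
side lid [([0.5212, 0.2761, 0.0651], 0.87), ([0.5029, 0.3756, 0.0621], 0.41)]
side storage_box [([0.5183, 0.2744, -0.0005], 0.95), ([0.4604, 0.0238, 0.0015], 0.69)]
side rim_1 [([0.5003, 0.373, 0.0653], 0.8), ([0.5714, 0.2544, 0.0597], 0.73), ([0.6049, 0.3274, 0.0634], 0.66), ([0.5595, 0.3514, 0.0622], 0.6), ([0.4891, 0.2057, 0.0637], 0.56)]
side rim_tab [([0.4333, 0.2294, 0.0656], 0.97), ([0.453, -0.3137, 0.0025], 0.56), ([0.4685, 0.2983, 0.0639], 0.42), ([0.4459, -0.3132, 0.0153], 0.21)]
side jar [([0.6328, 0.2233, 0.004], 0.86), ([0.52, 0.2792, 0.0643], 0.39)]
side teaspoon [([0.433, 0.3548, 0.0032], 0.44)]
side tuna_tin [([0.4085, 0.5309, 0.0013], 0.6)]
side cup []
```

View pics/f1.png

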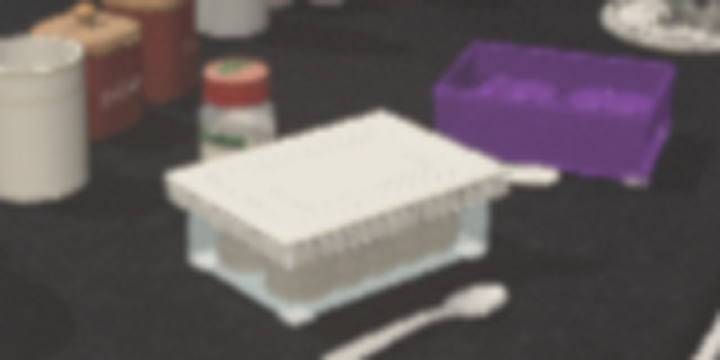

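View pics/f0.png

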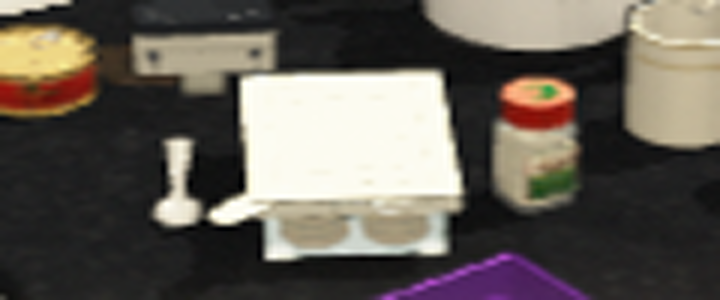

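Both pictures show the lid level and low on the box, with its corners in the side crop at (170,185), (380,112), (510,175) and (290,245). All networks' rim heights come out at 60–66 mm, around 63, and the bystanders are in place. I'm handing in.

```bash
python3 -c "
from cell import *
hand_in(); print(observe()['time'])"
```

```text
the job is handed in; nothing more can be done
the job is handed in; nothing more can be done
```

I pressed the lid down all the way round and handed the job in; no verdict came back. With the fingers closed, I pressed at the pull-tab corner, slid clockwise along the border through rim_1 to rim_7, pressed at each point, and returned to the tab corner. The circuit was finished at 12.6 s of robot time. Afterwards I lifted the fingers straight off.

- **Force:** the readings I took stayed between about 1 and 39 N, with presses of 16–37 N at each point. These are end-of-call values, so brief peaks between them were not seen.
- **Lid height:** all eight points ended stiff, with the fingertips at about 62.5 mm. Afterwards the networks put the rim points at 60–66 mm, scattered around 63 mm. That scatter is their roughly 4 mm accuracy, so the steady fingertip height is the better evidence that the lid is flush.
- **Box and bystanders:** the box, jar, tin and spoon were found within a few mm of where they started. In the last check the cup was found only in the scene view, where it had not moved; the side view missed it. I did not measure the trivet, and the arm stayed well away from it.

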